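# Draw the marble slab home and chock it

## Task

Press the closed fingertips down on top of the green-faced marble slab, gently so that it does not crack, and draw it along its tray towards you until it is fully home against the front stop. Then set the beech block flat and lengthwise into the space that this frees behind the slab, so that the slab cannot slide back; put the block down, do not drop it. Leave the red tin and the white-lidded jar beside the tray where they stand.

Things in the scene. Friction and masses are not known exactly. Their poses are not given: they have to be found in the camera images.
- tray: Low wooden tray fixed to the bench, 219 mm long (its x axis; -x is the front, the end towards the robot) by 130 mm wide. Origin at the centre of its underside. The floor inside is 6 mm above the bench; the rails and end stops are 12 mm wide and rise to 16 mm above the bench. Inside it measures 195 mm (x) by 106 mm (y).
- slab: White marble slab, 120 mm (x, along the tray) by 100 mm (y, too wide for a gripper) by 14 mm, lying loose in the tray, with dark green rubber on top; about 0.45 to 0.75 kg in all. Origin at the centre of its underside. At the start at most 14 mm are free behind it. Against the front stop its origin is at x = -37.5 mm in the tray's frame; 75 mm are then free behind it.
- slab_face (a point): Centre of the marble's upper face, 20 mm above the bench. Firm rubber sheets (112 x 92 mm) are bonded over it, 2 to 8 mm thick in all, different each time: feel for the top. Pressing the tips on it with 10 to 15 N draws the slab (friction 0.9 above, 0.4 below); pulling unloads the press, and a lighter press slips. Over 20 N of finger force cracks the slab.
- tray_front_stop (a point): Middle of the inner top edge of the tray's front stop, 97.5 mm in front of the tray's origin, 16 mm above the bench.
- tray_gap_centre (a point): Point on the tray's floor at the middle of the 75 mm long space that is free behind the slab once the slab is against the front stop (60 mm behind the tray's origin, 6 mm above the bench).
- chock_centre (a point): Centre of the loose beech block, 26 mm (x) by 70 mm (y, its length) by 22 mm high, 30 g, lying flat on the bench to the left of the tray at the start. The point is 11 mm above its underside.
- red_tin: Bystander: small red tin of rivets, 42 x 60 x 34 mm, origin at the centre of its underside. Not to be disturbed.
- jar: Bystander: screw jar with a white lid and a yellow band, 54 x 54 x 66 mm, origin at the centre of its underside. Not to be disturbed.
There are look-alikes about, which are no part of the job. Leave any pink look-alike of the slab alone. What is shaped like the part that bears chock_centre but yellow is not meant.

How it is judged:
By the outcome, as a careful person would: the job done as asked, in the order asked, and still so for the second after the job is handed in, with the robot touching nothing.
It also fails if it takes over 67 s, if anything falls off the work surface, if the arm or the gripper's body presses on something with over 40 N, if the wrist force passes 120 N, or if a joint passes its speed limit or range.

## Robot

A 6-joint arm with a two-finger parallel gripper is mounted at the origin on a cart in front of the work surface, level with it; the furniture and walls round the work are solid. World frame = base frame: x ahead of the robot, y to its left, z up, the work surface at z = 0. Lengths are in m, angles in degrees, forces in N, time in s.
With the tool pointing down it reaches from about 0.25 to 0.725 m from the base axis. Payload 9.7 kg.
Tool frame: the origin (TCP) lies at the very end of the fingers, on their centre line; the grasp point (between the pads) lies 19 mm behind it (bot.grip_depth is the distance from the TCP to the grasp point, in m); z points along the fingers, y is the direction in which the jaws open and shut (so a half turn about z gives the same grasp; the last joint's range is limited). The gripper opens to 85 mm and grips with 20 to 120 N. Pads are 22 mm wide; open, the fingers measure 114 mm over their backs; the gripper's body (76 mm by 85 mm) begins 54 mm behind the grasp point. The pads swing forward as they close: fully open they stand 13 mm farther back than shut.
Start: joints at [75.573, 4.979, 10.078, 95.1, 0, 90], TCP at [0.137, 0.533, 0.231] pointing down, gripper open.
Joint ranges: [-179.16, 179.16], [-48.56, 103.87], [-65.8, 70.77], [-126.05, 130.52], [-82.76, 87.17], [-180, 180]. Speed limits (degrees/s): [127.2, 127.2, 147.25, 180, 180, 180].

## Interface

Orientations are given as [roll, pitch, yaw] about the fixed x, y, z axes, in that order (R = Rz(yaw) Ry(pitch) Rx(roll)).
In Python, from workcell import bot, viewer gives the robot as it stands.
- The arm moves only by the tool arm_command, never from a script. Its argument "motion" is a list of rows, each a list of 3 entries, a list of its own where there are three numbers: the opening, from 0 (shut) to 1 (fully open), then the shift along the tool's x, y, z in units of 60 mm (1.0 is 60 mm), then the turn, a rotation vector about the tool's x, y, z in units of 6 degrees (1.0 is 6 degrees). A call has 1 to 12 rows; each row shifts and turns the commanded pose from where the row before left it, along the tool's axes as they then stand; what a row does not reach is not made up. A row lasts 1/8 s, in which the tool goes at most 62.5 mm and 10.7 degrees, less where a joint would pass 70% of its speed; a pose out of reach is approached as far as the arm can. A call is refused whole if a number of a shift passes 1 or a number of a turn 1, either way. A call with a gripper value outside its range is refused whole. The fingers move at their own pace and stop on an object; "newtons" is the grip in N (left out, the last holds). Time passes only in rows, so rows that do not move let the fingers close. It gives the time, the measured TCP pose, the force and the opening at its end, in the units of the state.
- bot.get_obs(): the state, without advancing time (a new reading comes with each control period).
- viewer.camera(name): name is "scene" or "top" or "wrist"; returns the picture (480x640x3 uint8, blue, green, red); there is no depth.
- viewer.calibration(name): a dict with "fx", "fy", "cx", "cy" (pixels), "T" (4x4, takes a point from camera to world coordinates). Camera axes: x right, y down, z forward; pixel columns grow to the right and rows downward; lengths in m; the calibration is good to about 2 mm. The wrist camera is an equidistant fisheye: a pixel r from the principal point sees the ray r / f radians off the axis. A picture is of the moment at which its call begins: read the wrist's pose just before it. calibration takes no time and is no camera call; for the wrist camera it gives the pose at the moment of the call.
- bot.job_done(): hands the job in, once; it reports no verdict.
The state is a dict: "time": time; "q": joint angles; "qd": joint speeds; "joint_efforts": joint torques, N m; "ee_pos": TCP position; "tcp_rot": TCP orientation; "wrist_force": force on the tool from outside, world axes, zero at the start; "torque": the same for the moment, N m; "opening": finger opening in m.
Only numpy, scipy, OpenCV 4.12 (cv2) and the standard library are available. Lean on these libraries where they do the work, as an engineer would, in place of code of your own. Each camera call takes 0.05 s, during which the arm holds its last target.

## Working session

There is one attempt and no reset: what is moved stays moved. The work goes in short steps, Python scripts to look and compute and a tool call to move; the robot and the scene stay as the last step left them, time stands still between calls to the robot, and variables do not carry over. Pictures are saved under pics/ and viewed, and the job is handed in when it is done.

Besides the shell and the picture viewer there is one more tool, called after "Request:" by a JSON object that holds its "name" and its "arguments". arm_command: Moves the arm, as the interface text tells. Its arguments: {"type":"object","properties":{"motion":{"type":"array"},"newtons":{"type":"number"}},"required":["motion"]}

```bash
ls; mkdir -p pics; python3 - <<'E'
from workcell import bot, viewer
import cv2
o=bot.get_obs(); print(o)
for n in("scene","top","wrist"):
    c=viewer.calibration(n); print(n,c)
    cv2.imwrite(f"pics/{n}0.png",viewer.camera(n))
E
```

```text
pics
{'time': 0.0, 'q': array([7.55738488e+01, 5.01163622e+00, 1.00334864e+01, 9.50990585e+01,
       1.92249432e-03, 8.99992757e+01]), 'qd': array([ 0.09136162, -0.00120249, -0.00694649,  0.01839134, -0.01678141,
        0.00787199]), 'joint_efforts': array([-3.62292321e-04, -5.20395362e+01,  4.64799857e+01,  1.66183629e-02,
       -1.65102442e-04, -3.04577782e-06]), 'ee_pos': array([0.13695579, 0.53243703, 0.23056926]), 'tcp_rot': array([-1.79922792e+02, -1.92346863e-03,  1.65574571e+02]), 'wrist_force': array([0.13878385, 0.81542883, 0.48802245]), 'torque': array([-0.02065269,  0.00128545, -0.07220481]), 'opening': 0.08577089554357281}
scene {'fx': 546.3593895875064, 'fy': 546.3593895875064, 'cx': 318.459404109467, 'cy': 237.96551635216144, 'T': array([[ 0.66471383,  0.45861978, -0.58976557,  1.16469166],
       [ 0.74679537, -0.43035087,  0.50704518, -0.28895903],
       [-0.02126518, -0.77747414, -0.6285553 ,  0.77953248],
       [ 0.        ,  0.        ,  0.        ,  1.        ]])}
top {'fx': 570.958582453338, 'fy': 570.958582453338, 'cx': 317.8185488971825, 'cy': 247.97669118371124, 'T': array([[-0.02183415, -0.98013221,  0.19713983,  0.3120064 ],
       [-0.99969178,  0.01907354, -0.0158914 ,  0.29582798],
       [ 0.01181551, -0.19742605, -0.98024658,  1.09145681],
       [ 0.        ,  0.        ,  0.        ,  1.        ]])}
wrist {'fx': 371.64829954431775, 'fy': 371.64829954431775, 'cx': 319.1226701163184, 'cy': 235.66126082696323, 'T': array([[ 0.24871578,  0.91682184,  0.31237505,  0.05653706],
       [ 0.96857578, -0.23502966, -0.08137574,  0.55356312],
       [-0.00118966,  0.32279834, -0.94646702,  0.3734927 ],
       [ 0.        ,  0.        ,  0.        ,  1.        ]])}
```

View pics/scene0.png

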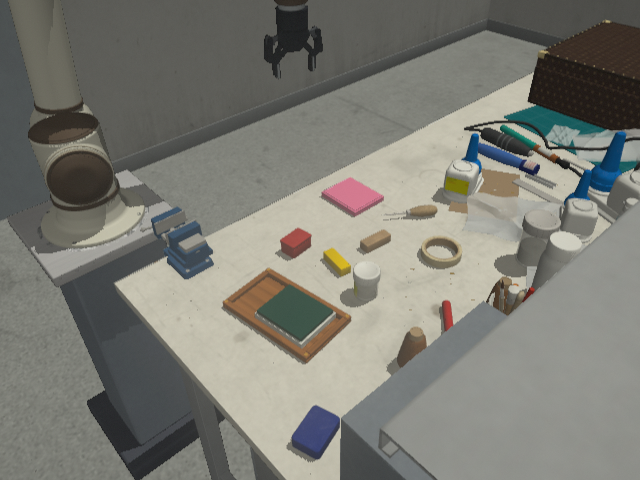

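View pics/top0.png

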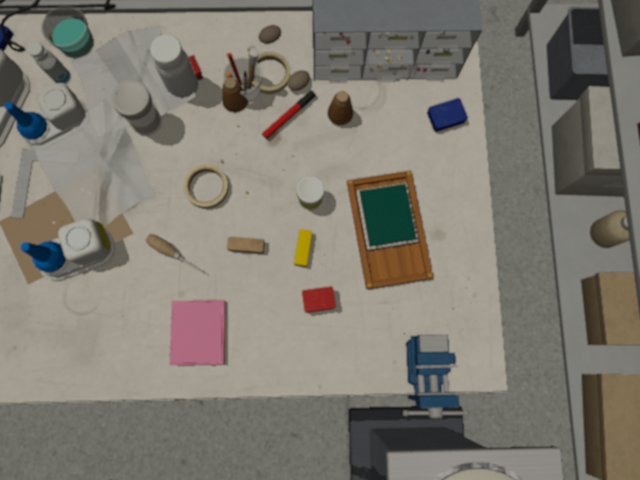

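View pics/wrist0.png

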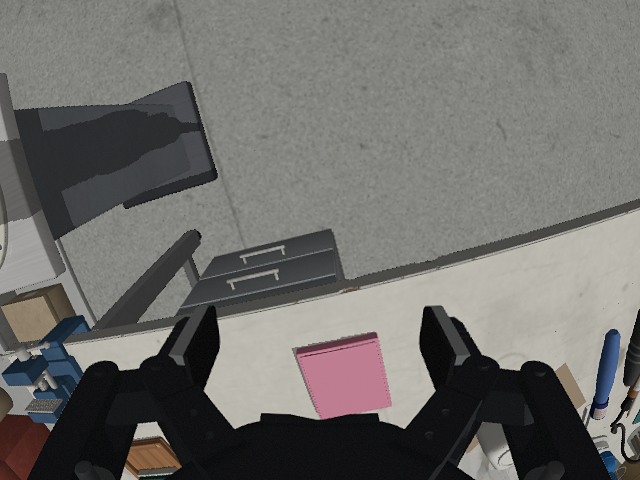

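The top view shows the tray at about (390,228), with the green-faced slab at its far end (388,215). These could be taken for the things I want:
- **Slab:** the green one at top (388,215) is the right one. The pink one at (198,332) is the look-alike.
- **Block:** the beech one at top (246,244) and scene (375,240) is the right one. The yellow one at (303,247) is the look-alike, and the screwdriver handle at (163,245) only shares its colour.
- **Bystanders:** the red tin is at (320,299) and the jar is at (310,192).

Next I'll check the choice in a close crop and measure.

```bash
cat > h.py <<'E'
import numpy as np, cv2
from workcell import bot, viewer
def cast(cal,px,z):
    px=np.atleast_2d(np.asarray(px,float)); T=cal["T"]
    d=np.c_[(px[:,0]-cal["cx"])/cal["fx"],(px[:,1]-cal["cy"])/cal["fy"],np.ones(len(px))]@T[:3,:3].T
    s=(z-T[2,3])/d[:,2]
    return T[:3,3]+d*s[:,None]
def castw(cal,px,z):
    px=np.atleast_2d(np.asarray(px,float)); T=cal["T"]
    u=(px-[cal["cx"],cal["cy"]])/cal["fx"]; r=np.linalg.norm(u,axis=1)+1e-12
    d=np.c_[u*(np.sin(r)/r)[:,None],np.cos(r)]@T[:3,:3].T
    return T[:3,3]+d*((z-T[2,3])/d[:,2])[:,None]
def projw(cal,P):
    T=cal["T"]; p=(np.atleast_2d(P)-T[:3,3])@T[:3,:3]
    n=np.linalg.norm(p[:,:2],axis=1); a=np.arctan2(n,p[:,2])
    return p[:,:2]/n[:,None]*a[:,None]*cal["fx"]+[cal["cx"],cal["cy"]]
def proj(cal,P):
    T=cal["T"]; p=(np.atleast_2d(P)-T[:3,3])@T[:3,:3]
    return p[:,:2]/p[:,2:]*cal["fx"]+[cal["cx"],cal["cy"]]
E
python3 - <<'E'
from h import *
def blob(mask,near):
    c,_=cv2.findContours(mask,cv2.RETR_EXTERNAL,cv2.CHAIN_APPROX_NONE)
    c=[k for k in c if cv2.contourArea(k)>60]
    return min(c,key=lambda k:abs(cv2.pointPolygonTest(k,near,True)) if cv2.pointPolygonTest(k,near,True)<0 else 0)
R={"top":{"green":((388,215),(60,80,20),(95,255,140),.025),"tray":((400,260),(5,110,60),(18,255,255),.016),"beech":((246,244),(5,50,60),(22,200,255),.022),
 "yellow":((303,247),(22,150,80),(35,255,255),.022),"red":((320,299),(0,0,0),(0,0,0),.034)},
 "scene":{"green":((295,312),(60,40,20),(95,255,140),.025),"tray":((250,305),(4,90,60),(18,255,255),.016),"beech":((375,240),(5,50,60),(22,200,255),.022),"yellow":((337,262),(22,150,80),(35,255,255),.022),"red":((296,241),0,0,.034)}}
for n in R:
    im=cv2.imread(f"pics/{n}0.png"); cal=viewer.calibration(n); hsv=cv2.cvtColor(im,cv2.COLOR_BGR2HSV); vis=im.copy()
    for k,(near,lo,hi,z) in R[n].items():
        if k=="red": m=(((hsv[...,0]<4)|(hsv[...,0]>174))&(hsv[...,1]>150)).astype(np.uint8)*255
        else: m=cv2.inRange(hsv,np.array(lo),np.array(hi))
        try: b=blob(m,near)
        except Exception as e: print(n,k,e); continue
        b=cv2.convexHull(b); cv2.drawContours(vis,[b],-1,(255,0,255),1)
        P=cast(cal,b[:,0],z)[:,:2].astype(np.float32)
        (c,s,a)=cv2.minAreaRect(P*1000); print(n,k,np.round(c,1),np.round(s,1),round(a,1), "corners",np.round(cv2.boxPoints((c,s,a))).astype(int).tolist())
    v=vis[140:320,180:460] if n=="top" else vis[170:370,200:460]
    cv2.imwrite(f"pics/m_{n}.png",cv2.resize(v,None,fx=2.8,fy=2.8,interpolation=cv2.INTER_CUBIC))
E
```

```text
top green [590.1 142.3] [108.5  89. ] 8.1 corners [[530, 179], [543, 91], [650, 106], [638, 194]]
top tray [564.7 139.7] [217.  128.7] 8.2 corners [[448, 188], [466, 61], [681, 91], [663, 219]]
top beech [536.2 416.6] [71.6 28.8] 84.0 corners [[518, 383], [547, 380], [554, 451], [526, 454]]
top yellow [528.8 306.9] [24.8 69.1] 80.3 corners [[493, 301], [561, 289], [565, 313], [497, 325]]
top red [427.8 279.2] [39.4 56. ] 6.9 corners [[405, 305], [412, 249], [451, 254], [444, 309]]
scene green [588.  142.4] [111.5  91.2] 8.1 corners [[526, 180], [539, 89], [650, 105], [637, 195]]
scene tray [569.5 134.1] [224.3 134.8] 8.1 corners [[449, 185], [468, 52], [690, 83], [671, 217]]
scene beech [545.5 406.7] [83.3 40.6] 84.5 corners [[521, 367], [562, 363], [570, 446], [529, 450]]
scene yellow [535.5 303. ] [27.  79.9] 77.8 corners [[494, 298], [572, 281], [577, 308], [499, 325]]
scene red [794.9 338.1] [10.3 67.9] 42.9 corners [[768, 359], [814, 310], [822, 317], [776, 366]]
```

View pics/m_top.png

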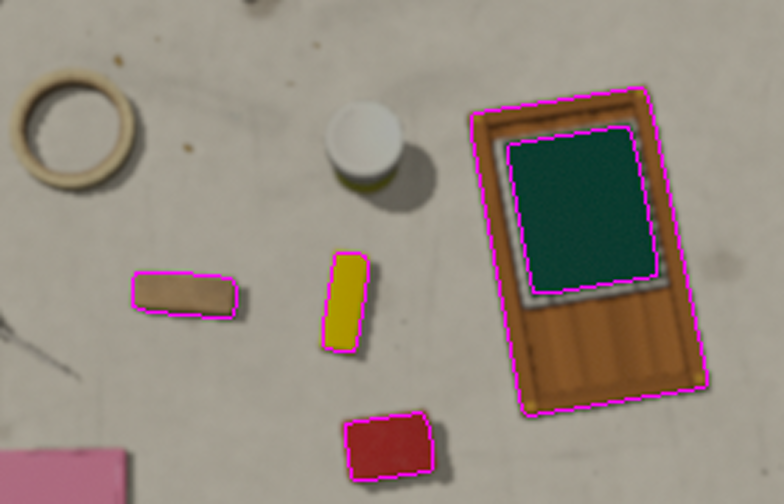

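View pics/m_scene.png

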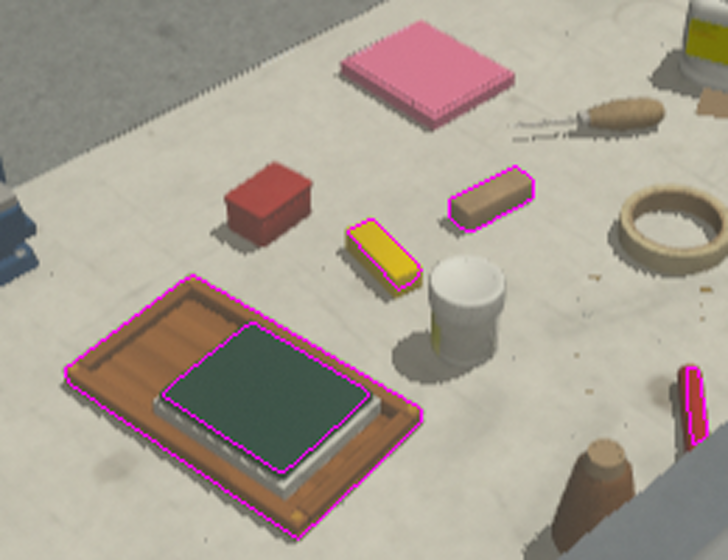

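The overlays confirm the choice: the mask sits on the green-faced slab and on the beech block, not the yellow one. Measured sizes agree with the description (tray 217x129, rubber 109–112 x 89–91, block 72x29). The tray centre is at about (565,140) with a yaw of 8.2°, and the slab is at about +25 in the tray frame. Next is a planner helper, then the move to hover over the slab.

```bash
cat >> h.py <<'E'
from scipy.spatial.transform import Rotation as Ro
def plan(pos,yaw,n,nr=None,start=None):
    """n rows of equal world shift to pos, with the yaw (deg) over the first nr rows; prints rows in tool units"""
    o=bot.get_obs(); p=np.array(o["ee_pos"]); R=Ro.from_euler("xyz",o["tcp_rot"],degrees=True)
    G=Ro.from_euler("xyz",[180,0,yaw],degrees=True); nr=nr or n
    w=(R.inv()*G).as_rotvec(degrees=True)/nr; d=(np.array(pos)-p)/n
    for i in range(n):
        s=R.inv().apply(d)/.06; t=w/6 if i<nr else w*0
        print([s.round(3).tolist(),t.round(3).tolist()]); R=R*Ro.from_rotvec(t*6,degrees=True)
E
python3 -c "
from h import *
plan([.589,.142,.12],188.2,12,6)"
```

```text
[[-0.743, -0.369, 0.154], [-0.002, -0.0, -0.629]]
[[-0.717, -0.417, 0.154], [-0.002, -0.0, -0.629]]
[[-0.688, -0.463, 0.154], [-0.002, -0.0, -0.629]]
[[-0.656, -0.507, 0.154], [-0.002, -0.0, -0.629]]
[[-0.622, -0.549, 0.154], [-0.002, -0.0, -0.629]]
[[-0.584, -0.589, 0.154], [-0.002, -0.0, -0.629]]
[[-0.544, -0.626, 0.154], [-0.0, -0.0, -0.0]]
[[-0.544, -0.626, 0.154], [-0.0, -0.0, -0.0]]
[[-0.544, -0.626, 0.154], [-0.0, -0.0, -0.0]]
[[-0.544, -0.626, 0.154], [-0.0, -0.0, -0.0]]
[[-0.544, -0.626, 0.154], [-0.0, -0.0, -0.0]]
[[-0.544, -0.626, 0.154], [-0.0, -0.0, -0.0]]
```

Request:
{"name": "arm_command", "arguments": {"motion": [[0,[-0.74,-0.37,0.15],[0,0,-0.63]],[0,[-0.72,-0.42,0.15],[0,0,-0.63]],[0,[-0.69,-0.46,0.15],[0,0,-0.63]],[0,[-0.66,-0.51,0.15],[0,0,-0.63]],[0,[-0.62,-0.55,0.15],[0,0,-0.63]],[0,[-0.58,-0.59,0.15],[0,0,-0.63]],[0,[-0.54,-0.63,0.15],[0,0,0]],[0,[-0.54,-0.63,0.15],[0,0,0]],[0,[-0.54,-0.63,0.15],[0,0,0]],[0,[-0.54,-0.63,0.15],[0,0,0]],[0,[-0.54,-0.63,0.15],[0,0,0]],[0,[-0.54,-0.63,0.15],[0,0,0]]]}}

```text
time: 1.65
ee_pos: [0.589, 0.1393, 0.1227]
tcp_rot: [180.0, -0.0, -171.8]
wrist_force: [-0.0, 1.8, 0.2]
opening: -0.0002
```

Request:
{"name": "arm_command", "arguments": {"motion": [[0,[0,0,0],[0,0,0]]]}}

```text
time: 1.78
ee_pos: [0.5892, 0.1382, 0.1213]
tcp_rot: [-180.0, -0.1, -171.9]
wrist_force: [-0.2, -0.2, 0.3]
opening: 0.0004
```

```bash
python3 -c "
from h import *
o=bot.get_obs();print(o)
c=viewer.calibration('wrist');np.save('w1.npy',c['T'])
cv2.imwrite('pics/w1.png',viewer.camera('wrist'))
plan([.589,.142,.04],188.2,4)
"
```

```text
{'time': 1.775, 'q': array([ 1.32075851e+01,  1.18874399e+01,  5.65202901e+00,  8.39029851e+01,
       -2.13883006e-02,  5.15382682e+00]), 'qd': array([ 2.76885748, -2.40556285, -1.12188503,  1.36519582,  0.85769245,
        1.78974013]), 'joint_efforts': array([ -2.1495831 , -58.95307302,  48.04681063,  -0.58849392,
        -0.22499263,  -0.45450113]), 'ee_pos': array([0.58916831, 0.13816119, 0.12132949]), 'tcp_rot': array([-1.79966266e+02, -1.35915184e-01, -1.71946256e+02]), 'wrist_force': array([-0.17078787, -0.2401193 ,  0.27290521]), 'torque': array([-0.00613164,  0.03420388,  0.02737525]), 'opening': 0.00044779001564020896}
[[-0.005, 0.01, 0.342], [-0.0, -0.005, -0.003]]
[[-0.005, 0.01, 0.342], [-0.0, -0.005, -0.003]]
[[-0.005, 0.01, 0.342], [-0.0, -0.005, -0.003]]
[[-0.005, 0.01, 0.342], [-0.0, -0.005, -0.003]]
```

View pics/w1.png

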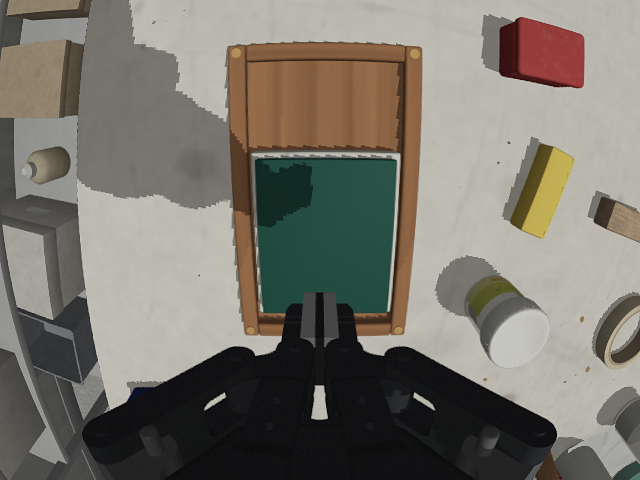

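The wrist view shows the tray, with the brass corner screws at (237,52), (415,52), (252,330) and (398,330). The slab is against the rear, spanning (252..400, 153..315), and the front of the tray is empty.

```bash
python3 - <<'E'
from h import *
c=viewer.calibration('wrist');c['T']=np.load('w1.npy')
P=castw(c,[(237,52),(415,52),(252,330),(398,330)],.016)[:,:2]*1000; print("screws",P.round(1).tolist())
fm=P[:2].mean(0);bm=P[2:].mean(0);d=bm-fm;print("centre",P.mean(0),"yaw",np.degrees(np.arctan2(d[1],d[0])),np.linalg.norm(d),np.linalg.norm(P[0]-P[1]),np.linalg.norm(P[2]-P[3]))
im=cv2.imread('pics/w1.png');h=cv2.cvtColor(im,cv2.COLOR_BGR2HSV)
m=cv2.inRange(h,np.array((65,80,20)),np.array((95,255,160)));k,_=cv2.findContours(m,0,cv2.CHAIN_APPROX_NONE);b=max(k,key=cv2.contourArea)
for z in(.022,.025,.028):
  Q=castw(c,b[:,0],z)[:,:2].astype(np.float32)*1000;print(z,cv2.minAreaRect(Q))
E
```

```text
screws [[471.2, 66.8], [453.9, 183.5], [676.9, 96.5], [660.8, 212.6]]
centre [565.70889063 139.8323192 ] yaw 8.113779066521232 208.40346524568184 117.99636982544138 117.14990714459405
0.022 ((591.6563110351562, 142.9998779296875), (114.56721496582031, 93.59829711914062), 7.959949016571045)
0.025 ((590.61083984375, 142.79931640625), (113.14906311035156, 92.43973541259766), 7.959975719451904)
0.028 ((589.5654907226562, 142.59881591796875), (111.73092651367188, 91.28117370605469), 7.96000337600708)
```

Request:
{"name": "arm_command", "arguments": {"motion": [[0,[0,0.02,0.34],[0,0,0]],[0,[0,0.02,0.34],[0,0,0]],[0,[0,0.02,0.34],[0,0,0]],[0,[0,0.01,0.34],[0,0,0]],[0,[0,0,0],[0,0,0]]]}}

```text
time: 2.45
ee_pos: [0.5858, 0.1454, 0.0405]
tcp_rot: [-180.0, -0.2, -171.7]
wrist_force: [-0.5, 0.1, -0.6]
opening: -0.0003
```

Request:
{"name": "arm_command", "arguments": {"motion": [[0,[0,-0.03,0.05],[0,0,0]],[0,[0,0,0.05],[0,0,0]]]}}

```text
time: 2.7
ee_pos: [0.5881, 0.1432, 0.0367]
tcp_rot: [180.0, 0.1, -171.7]
wrist_force: [-0.0, -0.3, -1.3]
opening: 0.0
```

Request:
{"name": "arm_command", "arguments": {"motion": [[0,[0,0,0.05],[0,0,0]],[0,[0,0,0.03],[0,0,0]],[0,[0,0,0],[0,0,0]]]}}

```text
time: 3.08
ee_pos: [0.5876, 0.143, 0.0307]
tcp_rot: [-180.0, -0.0, -171.8]
wrist_force: [-0.1, -0.3, 0.6]
opening: 0.0001
```

Request:
{"name": "arm_command", "arguments": {"motion": [[0,[0,0,0.03],[0,0,0]],[0,[0,0,0.02],[0,0,0]],[0,[0,0,0],[0,0,0]]]}}

```text
time: 3.45
ee_pos: [0.5877, 0.143, 0.0281]
tcp_rot: [-180.0, 0.0, -171.7]
wrist_force: [-0.1, 0.0, 2.3]
opening: 0.0002
```

Request:
{"name": "arm_command", "arguments": {"motion": [[0,[0,0,0.01],[0,0,0]],[0,[0,0,0],[0,0,0]]]}}

```text
time: 3.7
ee_pos: [0.5877, 0.143, 0.0281]
tcp_rot: [180.0, 0.0, -171.7]
wrist_force: [-3.2, -1.3, 6.6]
opening: -0.0
```

Request:
{"name": "arm_command", "arguments": {"motion": [[0,[0,0,0.012],[0,0,0]],[0,[0,0,0],[0,0,0]]]}}

```text
time: 3.95
ee_pos: [0.5877, 0.143, 0.028]
tcp_rot: [180.0, 0.1, -171.7]
wrist_force: [-4.5, -1.8, 12.0]
opening: 0.0004
```

Request:
{"name": "arm_command", "arguments": {"motion": [[0,[0.02,0,0],[0,0,0]],[0,[0.02,0,0],[0,0,0]]]}}

```text
time: 4.2
ee_pos: [0.587, 0.1429, 0.0281]
tcp_rot: [180.0, 0.3, -171.8]
wrist_force: [4.4, 0.1, 5.9]
opening: -0.0005
```

Request:
{"name": "arm_command", "arguments": {"motion": [[0,[0,0,0.015],[0,0,0]],[0,[0,0,0],[0,0,0]]]}}

```text
time: 4.45
ee_pos: [0.587, 0.143, 0.028]
tcp_rot: [180.0, 0.3, -171.8]
wrist_force: [0.7, -0.7, 12.7]
opening: -0.0003
```

Request:
{"name": "arm_command", "arguments": {"motion": [[0,[0.02,0,0.005],[0,0,0]],[0,[0.02,0,0.005],[0,0,0]]]}}

```text
time: 4.7
ee_pos: [0.5861, 0.1429, 0.028]
tcp_rot: [180.0, 0.5, -171.8]
wrist_force: [6.7, 0.5, 12.4]
opening: 0.0001
```

Request:
{"name": "arm_command", "arguments": {"motion": [[0,[0.03,0,0.005],[0,0,0]],[0,[0.03,0,0],[0,0,0]]]}}

```text
time: 4.95
ee_pos: [0.5828, 0.1425, 0.028]
tcp_rot: [180.0, 0.5, -171.8]
wrist_force: [7.3, 1.4, 14.0]
opening: 0.0003
```

Request:
{"name": "arm_command", "arguments": {"motion": [[0,[0.04,0,-0.002],[0,0,0]],[0,[0.05,0,0],[0,0,0]],[0,[0.05,0,0],[0,0,0]]]}}

```text
time: 5.32
ee_pos: [0.5743, 0.1413, 0.028]
tcp_rot: [180.0, 0.5, -171.8]
wrist_force: [7.6, 0.8, 12.2]
opening: 0.0001
```

Request:
{"name": "arm_command", "arguments": {"motion": [[0,[0.06,0,0],[0,0,0]],[0,[0.06,0,0],[0,0,0]],[0,[0.06,0,0],[0,0,0]],[0,[0.06,0,0],[0,0,0]]]}}

```text
time: 5.82
ee_pos: [0.5601, 0.1392, 0.028]
tcp_rot: [180.0, 0.5, -171.8]
wrist_force: [6.6, 1.2, 12.4]
opening: -0.0
```

Request:
{"name": "arm_command", "arguments": {"motion": [[0,[0.06,0,0],[0,0,0]],[0,[0.06,0,0],[0,0,0]],[0,[0.06,0,0],[0,0,0]],[0,[0.06,0,0],[0,0,0]],[0,[0.06,0,0],[0,0,0]]]}}

```text
time: 6.45
ee_pos: [0.5423, 0.1367, 0.028]
tcp_rot: [180.0, 0.5, -171.8]
wrist_force: [5.6, 0.9, 11.8]
opening: -0.0001
```

Request:
{"name": "arm_command", "arguments": {"motion": [[0,[0.06,0,0],[0,0,0]],[0,[0.06,0,0],[0,0,0]],[0,[0.05,0,0.002],[0,0,0]]]}}

```text
time: 6.82
ee_pos: [0.5323, 0.1352, 0.028]
tcp_rot: [180.0, 0.5, -171.8]
wrist_force: [7.2, 0.9, 13.3]
opening: -0.0001
```

Request:
{"name": "arm_command", "arguments": {"motion": [[0,[0.04,0,0],[0,0,0]],[0,[0.03,0,0],[0,0,0]]]}}

```text
time: 7.08
ee_pos: [0.5282, 0.1347, 0.028]
tcp_rot: [180.0, 0.5, -171.8]
wrist_force: [7.0, 1.6, 12.3]
opening: -0.0001
```

Request:
{"name": "arm_command", "arguments": {"motion": [[0,[0.03,0,0],[0,0,0]]]}}

```text
time: 7.2
ee_pos: [0.5265, 0.1344, 0.028]
tcp_rot: [180.0, 0.5, -171.7]
wrist_force: [7.6, 1.0, 13.1]
opening: 0.0002
```

Request:
{"name": "arm_command", "arguments": {"motion": [[0,[0.02,0,0],[0,0,0]]]}}

```text
time: 7.32
ee_pos: [0.5256, 0.1342, 0.028]
tcp_rot: [180.0, 0.5, -171.8]
wrist_force: [9.6, 1.8, 12.0]
opening: -0.0001
```

Request:
{"name": "arm_command", "arguments": {"motion": [[0,[0.015,0,0.003],[0,0,0]],[0,[0.0,0,0],[0,0,0]]]}}

```text
time: 7.58
ee_pos: [0.525, 0.1342, 0.028]
tcp_rot: [180.0, 0.6, -171.8]
wrist_force: [9.5, 1.8, 12.0]
opening: -0.0001
```

Request:
{"name": "arm_command", "arguments": {"motion": [[0,[0.02,0,0.003],[0,0,0]],[0,[0.0,0,0],[0,0,0]]]}}

```text
time: 7.82
ee_pos: [0.5241, 0.1341, 0.028]
tcp_rot: [180.0, 0.6, -171.8]
wrist_force: [9.7, 0.9, 12.1]
opening: 0.0004
```

Request:
{"name": "arm_command", "arguments": {"motion": [[0,[0,0,-0.05],[0,0,0]],[0,[0,0,-0.4],[0,0,0]],[0,[-0.2,0,-0.6],[0,0,0]],[0,[-0.3,0,-0.6],[0,0,0]],[0,[0,0,0],[0,0,0]]]}}

```text
time: 8.45
ee_pos: [0.551, 0.1378, 0.1257]
tcp_rot: [180.0, 0.2, -171.8]
wrist_force: [-0.3, 0.4, -1.2]
opening: 0.0003
```

```bash
python3 -c "
from h import *
o=bot.get_obs();print(o['ee_pos'],o['wrist_force'])
c=viewer.calibration('wrist');np.save('w2.npy',c['T'])
cv2.imwrite('pics/w2.png',viewer.camera('wrist'))
cv2.imwrite('pics/top2.png',viewer.camera('top'))
"
```

```text
[0.55097915 0.13780066 0.12569633] [-0.34867081  0.4035376  -1.18469894]
```

View pics/w2.png

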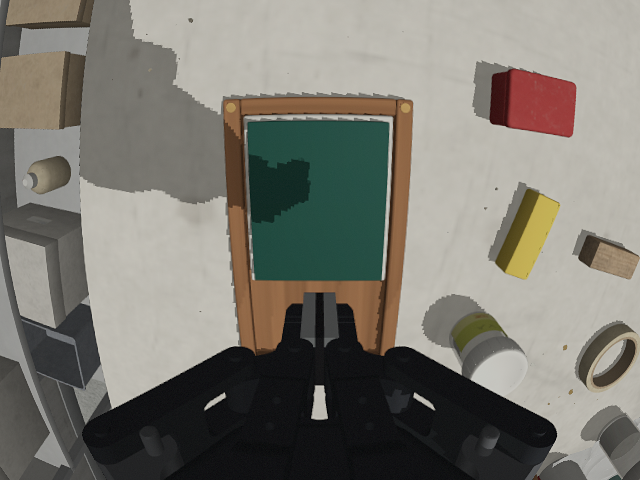

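The slab now lies at the front end, spanning (245..392, 116..282). I'll check the front seam closely and measure.

```bash
python3 - <<'E'
from h import *
c=viewer.calibration('wrist');c['T']=np.load('w2.npy')
im=cv2.imread('pics/w2.png');h=cv2.cvtColor(im,cv2.COLOR_BGR2HSV)
m=cv2.inRange(h,np.array((65,80,20)),np.array((95,255,160)));k,_=cv2.findContours(m,0,cv2.CHAIN_APPROX_NONE);b=max(k,key=cv2.contourArea)
Q=castw(c,b[:,0],.028)[:,:2].astype(np.float32)*1000;r=cv2.minAreaRect(Q);print(r)
P=castw(c,[(231,108),(405,107)],.016)[:,:2]*1000;print(P, P.mean(0)+104.25*np.array([.99,.1411]))
a=np.radians(8.15);d=np.array(r[0])-[565.6,139.8];print("tray frame",d@[np.cos(a),np.sin(a)],d@[-np.sin(a),np.cos(a)])
A=cv2.resize(im[90:135,215:420],None,fx=3.8,fy=3.8,interpolation=cv2.INTER_CUBIC)
t=cv2.imread('pics/top2.png')[160:300,330:450];B=cv2.resize(t,None,fx=3,fy=3,interpolation=cv2.INTER_CUBIC)
V=np.zeros((600,790,3),np.uint8);V[:A.shape[0],:A.shape[1]]=A[:,:790];V[A.shape[0]:A.shape[0]+B.shape[0],:B.shape[1]]=B[:600-A.shape[0]];cv2.imwrite('pics/c2.png',V)
E
```

```text
((528.4354248046875, 133.7662353515625), (110.9111328125, 91.21897888183594), 8.140520095825195)
[[472.39917227  66.3194821 ]
 [454.84245946 182.8357521 ]] [566.82831586 139.2872921 ]
tray frame -37.64460239533806 -0.7041844770235112
```

View pics/c2.png

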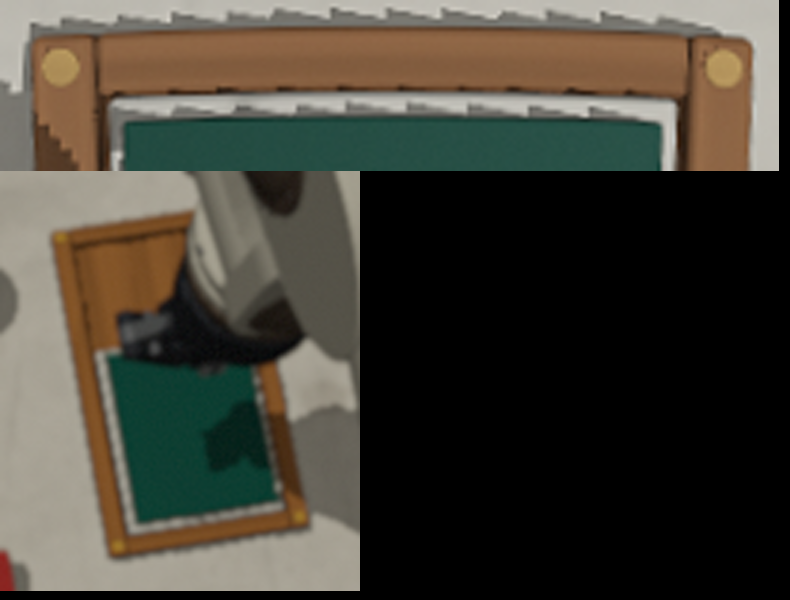

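The slab measures -37.6 in the tray frame (home is -37.5), and the crop shows no gap at the front seam, so it is home. Next is the beech block.

```bash
python3 -c "
from h import *
plan([.536,.4166,.13],264,13)"
```

```text
[[-0.035, 0.357, -0.009], [0.001, -0.001, -0.971]]
[[-0.071, 0.351, -0.01], [0.001, -0.001, -0.971]]
[[-0.106, 0.342, -0.01], [0.001, -0.001, -0.971]]
[[-0.14, 0.33, -0.01], [0.001, -0.001, -0.971]]
[[-0.173, 0.314, -0.01], [0.001, -0.001, -0.971]]
[[-0.204, 0.295, -0.01], [0.001, -0.001, -0.971]]
[[-0.233, 0.272, -0.01], [0.001, -0.001, -0.971]]
[[-0.259, 0.247, -0.01], [0.001, -0.001, -0.971]]
[[-0.283, 0.22, -0.01], [0.001, -0.001, -0.971]]
[[-0.304, 0.19, -0.009], [0.001, -0.001, -0.971]]
[[-0.322, 0.158, -0.009], [0.001, -0.001, -0.971]]
[[-0.336, 0.124, -0.009], [0.001, -0.001, -0.971]]
[[-0.347, 0.09, -0.009], [0.001, -0.001, -0.971]]
```

Request:
{"name": "arm_command", "arguments": {"motion": [[0.7,[-0.03,0.36,-0.02],[0,0,-0.97]],[0.7,[-0.07,0.35,-0.02],[0,0,-0.97]],[0.7,[-0.11,0.34,-0.01],[0,0,-0.97]],[0.7,[-0.14,0.33,-0.01],[0,0,-0.97]],[0.7,[-0.17,0.31,-0.01],[0,0,-0.97]],[0.7,[-0.2,0.29,-0.01],[0,0,-0.97]],[0.7,[-0.23,0.27,-0.01],[0,0,-0.97]],[0.7,[-0.26,0.25,-0.01],[0,0,-0.97]],[0.7,[-0.28,0.22,-0.01],[0,0,-0.97]],[0.7,[-0.3,0.19,0],[0,0,-0.97]],[0.7,[-0.32,0.16,0],[0,0,-0.97]],[0.7,[-0.34,0.12,0],[0,0,-0.97]]]}}

```text
time: 10.05
ee_pos: [0.536, 0.3943, 0.1282]
tcp_rot: [179.9, -0.1, -101.7]
wrist_force: [0.3, -0.5, 0.2]
opening: 0.0598
```

Request:
{"name": "arm_command", "arguments": {"motion": [[0.7,[-0.35,0.09,0],[0,0,-0.97]],[0.7,[0,0,0],[0,0,0]],[0.7,[0,0,0],[0,0,0]]]}}

```text
time: 10.42
ee_pos: [0.5356, 0.4151, 0.1289]
tcp_rot: [179.9, -0.1, -96.2]
wrist_force: [0.1, -0.2, 0.8]
opening: 0.06
```

```bash
python3 -c "
from h import *
o=bot.get_obs();print(o['ee_pos'],o['tcp_rot'],o['opening'])
c=viewer.calibration('wrist');np.save('w3.npy',c['T'])
cv2.imwrite('pics/w3.png',viewer.camera('wrist'))
"
```

```text
[0.53559498 0.41512308 0.12889164] [ 1.79919992e+02 -8.91804109e-02 -9.61748488e+01] 0.06004631764773004
```

View pics/w3.png

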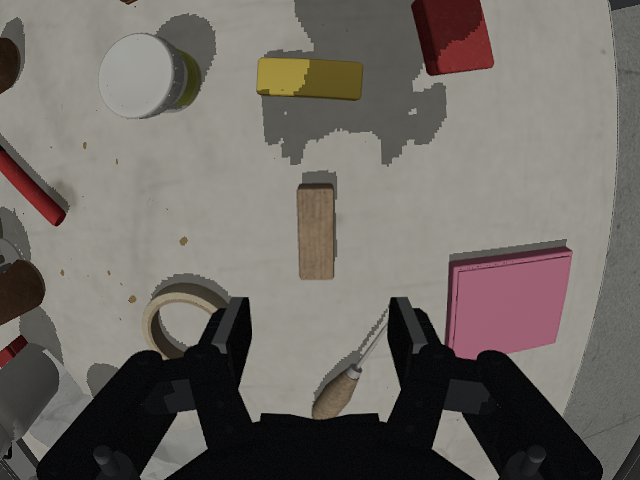

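The beech block is at (316,233), aligned with the tool, and the jaws are open either side with clear space around it. I'll measure its top face.

```bash
python3 - <<'E'
from h import *
c=viewer.calibration('wrist');c['T']=np.load('w3.npy')
im=cv2.imread('pics/w3.png');h=cv2.cvtColor(im,cv2.COLOR_BGR2HSV)
print(h[235,316],h[187,316],h[235,280])
m=cv2.inRange(h,np.array((5,75,100)),np.array((20,255,255)));k,_=cv2.findContours(m,0,cv2.CHAIN_APPROX_NONE)
b=min(k,key=lambda q:-cv2.pointPolygonTest(q,(316,235),True)); print(cv2.boundingRect(b))
Q=castw(c,b[:,0],.022)[:,:2].astype(np.float32)*1000;r=cv2.minAreaRect(Q);print(r)
print(castw(c,[(299,190),(333,190),(299,280),(334,279)],.022).round(4), castw(c,[(299,190),(333,190),(299,280),(334,279)],.022).mean(0))
cv2.imwrite('pics/c3.png',cv2.resize(im[170:300,270:370],None,fx=4.5,fy=4.5,interpolation=cv2.INTER_CUBIC))
E
```

```text
[ 17  78 128] [18 88 52] [ 25  18 152]
(298, 189, 35, 91)
((538.5115966796875, 416.9870300292969), (67.63057708740234, 24.016931533813477), 84.4890365600586)
[[0.5459 0.3828 0.022 ]
 [0.5227 0.3853 0.022 ]
 [0.5543 0.4502 0.022 ]
 [0.5283 0.4522 0.022 ]] [0.53781387 0.41765396 0.022     ]
```

View pics/c3.png

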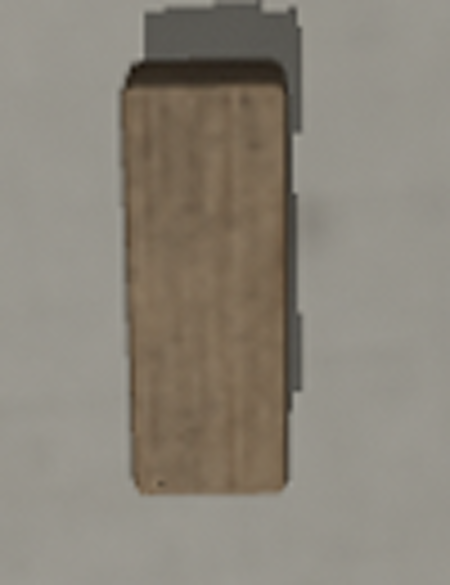

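Request:
{"name": "arm_command", "arguments": {"motion": [[0.7,[-0.04,-0.03,0.4],[0,0,-0.1]],[0.7,[0,0,0.5],[0,0,0]],[0.7,[0,0,0.5],[0,0,0]],[0.7,[0,0,0.35],[0,0,0]],[0.7,[0,0,0.2],[0,0,0]],[0.7,[0,0,0],[0,0,0]]], "newtons": 25}}

```text
time: 11.22
ee_pos: [0.5379, 0.4174, 0.0124]
tcp_rot: [179.9, -0.1, -95.5]
wrist_force: [0.7, 0.2, 0.1]
opening: 0.0595
```

Request:
{"name": "arm_command", "arguments": {"motion": [[0.7,[0,0,0.08],[0,0,0]],[0.7,[0,0,0.05],[0,0,0]],[0.7,[0,0,0],[0,0,0]]]}}

```text
time: 11.6
ee_pos: [0.5382, 0.4181, 0.0053]
tcp_rot: [-180.0, 0.0, -95.5]
wrist_force: [0.4, 0.5, -0.4]
opening: 0.0594
```

Request:
{"name": "arm_command", "arguments": {"motion": [[0,[0,0,0],[0,0,0]],[0,[0,0,0],[0,0,0]],[0,[0,0,0],[0,0,0]],[0,[0,0,0],[0,0,0]],[0,[0,0,0],[0,0,0]]]}}

```text
time: 12.22
ee_pos: [0.5383, 0.4182, 0.0055]
tcp_rot: [-180.0, 0.0, -95.5]
wrist_force: [0.4, 0.3, 3.2]
opening: 0.0257
```

Request:
{"name": "arm_command", "arguments": {"motion": [[0,[0,0,-0.2],[0,0,0]],[0,[0,0,-0.6],[0,0,0]],[0,[0,0,-0.8],[0,0,0]],[0,[0,0,-0.5],[0,0,0]],[0,[0,0,0],[0,0,0]]]}}

```text
time: 12.85
ee_pos: [0.5392, 0.4189, 0.135]
tcp_rot: [-179.8, 0.2, -95.5]
wrist_force: [0.1, 0.4, -0.1]
opening: 0.0254
```

```bash
python3 -c "
from h import *
plan([.625,.148,.13],188.15,13)"
```

```text
[[0.335, -0.143, 0.006], [-0.001, 0.004, 0.979]]
[[0.319, -0.176, 0.006], [-0.001, 0.004, 0.979]]
[[0.299, -0.208, 0.006], [-0.001, 0.004, 0.979]]
[[0.276, -0.237, 0.006], [-0.001, 0.004, 0.979]]
[[0.25, -0.265, 0.006], [-0.001, 0.004, 0.979]]
[[0.222, -0.289, 0.006], [-0.001, 0.004, 0.979]]
[[0.191, -0.31, 0.006], [-0.001, 0.004, 0.979]]
[[0.159, -0.328, 0.006], [-0.001, 0.004, 0.979]]
[[0.124, -0.342, 0.006], [-0.001, 0.004, 0.979]]
[[0.089, -0.353, 0.006], [-0.001, 0.004, 0.979]]
[[0.052, -0.361, 0.006], [-0.001, 0.004, 0.979]]
[[0.015, -0.364, 0.006], [-0.001, 0.004, 0.979]]
[[-0.023, -0.364, 0.006], [-0.001, 0.004, 0.979]]
```

Request:
{"name": "arm_command", "arguments": {"motion": [[0,[0.33,-0.14,0],[0,0,0.98]],[0,[0.32,-0.18,0],[0,0,0.98]],[0,[0.3,-0.21,0],[0,0,0.98]],[0,[0.28,-0.24,0],[0,0,0.98]],[0,[0.25,-0.26,0],[0,0,0.98]],[0,[0.22,-0.29,0],[0,0,0.98]],[0,[0.19,-0.31,0],[0,0,0.98]],[0,[0.16,-0.33,0],[0,0,0.98]],[0,[0.12,-0.34,0],[0,0,0.98]],[0,[0.09,-0.35,0],[0,0,0.98]],[0,[0.05,-0.36,0],[0,0,0.98]],[0,[0.02,-0.36,0],[0,0,0.98]]]}}

```text
time: 14.35
ee_pos: [0.6168, 0.1677, 0.13]
tcp_rot: [-180.0, -0.1, -166.2]
wrist_force: [0.5, -0.6, -0.4]
opening: 0.0255
```

Request:
{"name": "arm_command", "arguments": {"motion": [[0,[-0.02,-0.36,0],[0,0,0.98]],[0,[0,0,0],[0,0,0]],[0,[0,0,0.5],[0,0,0]],[0,[0,0,0.5],[0,0,0]],[0,[0,0,0],[0,0,0]],[0,[0,0,0],[0,0,0]]]}}

```text
time: 15.1
ee_pos: [0.6236, 0.1484, 0.0722]
tcp_rot: [180.0, 0.0, -171.9]
wrist_force: [0.2, 0.5, -0.5]
opening: 0.0255
```

```bash
python3 -c "
from h import *
o=bot.get_obs();print(o['ee_pos'],o['tcp_rot'],o['opening'])
c=viewer.calibration('wrist');np.save('w4.npy',c['T'])
cv2.imwrite('pics/w4.png',viewer.camera('wrist'))
cv2.imwrite('pics/s4.png',viewer.camera('scene'))
"
```

```text
[0.62360029 0.14840664 0.07217223] [ 1.79992489e+02  3.44527523e-02 -1.71858277e+02] 0.025540761118551893
```

View pics/w4.png

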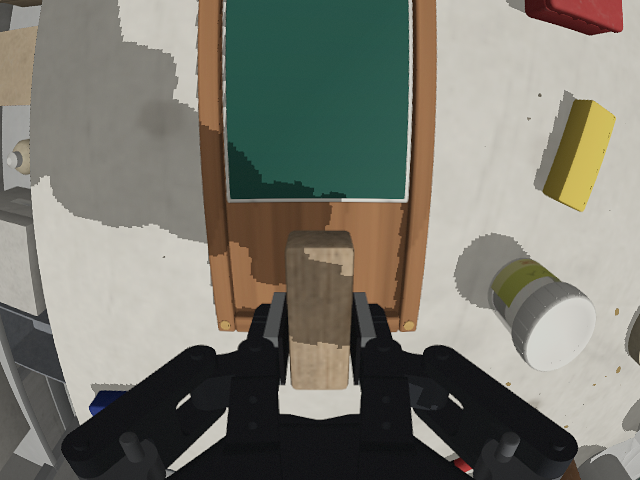

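The wrist view shows the block in the jaws. Its top face spans rows 246 to 389 at columns 288..353. The slab's rear marble edge is at row 201, and the rear screws are at (225,325) and (409,325).

```bash
python3 - <<'E'
from h import *
c=viewer.calibration('wrist');c['T']=np.load('w4.npy')
im=cv2.imread('pics/w4.png')
a=np.radians(8.14);X=np.array([np.cos(a),np.sin(a)]);Y=np.array([-X[1],X[0]]);o=np.array([.5657,.1398])
def tf(px,z): q=castw(c,px,z)[:,:2]-o; return np.c_[q@X,q@Y]*1000
zt=.0722-.0055+.022
print("block front",tf([(289,247),(320,248),(352,247)],zt).round(1).tolist(),"back",tf([(294,388),(348,388)],zt).round(1).tolist())
print("tcp",((np.array([.6236,.1484])-o)@X*1000,(np.array([.6236,.1484])-o)@Y*1000))
print("slab rear marble z.020",tf([(231,201),(320,202),(407,202)],.020).round(1).tolist())
print("rear screws (104.2?)",tf([(225,325),(409,325)],.016).round(1).tolist())
cv2.imwrite('pics/c4.png',cv2.resize(im[185:400,200:430],None,fx=2.75,fy=2.75,interpolation=cv2.INTER_CUBIC))
E
```

```text
block front [[22.9, -10.4], [23.3, 0.8], [22.9, 12.5]] back [[90.6, -10.7], [90.7, 13.5]]
tcp (np.float64(58.534354662355334), np.float64(0.31515751872228415))
slab rear marble z.020 [[21.9, -47.8], [22.8, 1.0], [22.5, 48.8]]
rear screws (104.2?) [[104.3, -60.2], [104.1, 58.4]]
```

View pics/c4.png

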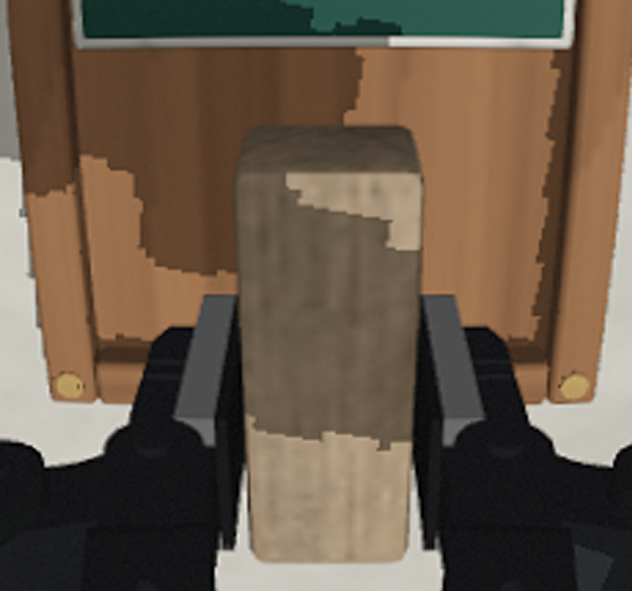

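View pics/s4.png

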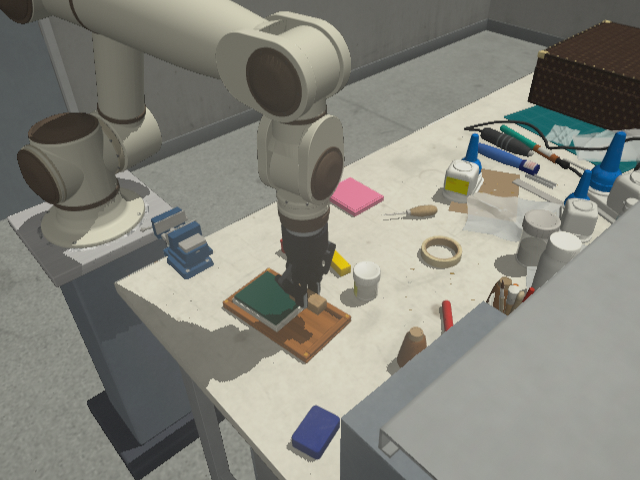

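The block's centre is at 56.8 in the tray frame, so it needs about +3 mm to reach 60. The slab edge (22.5) and the rear screws (104.2) are where they should be.

Request:
{"name": "arm_command", "arguments": {"motion": [[0,[-0.05,0,0.1],[0,0,0]],[0,[0,0,0.3],[0,0,0]],[0,[0,0,0.2],[0,0,0]],[0,[0,0,0],[0,0,0]],[0,[0,0,0],[0,0,0]]]}}

```text
time: 15.82
ee_pos: [0.6265, 0.1483, 0.0353]
tcp_rot: [180.0, 0.0, -171.9]
wrist_force: [-0.2, 0.5, -0.2]
opening: 0.0252
```

```bash
python3 - <<'E'
from h import *
s=bot.get_obs();p=s['ee_pos'];print(p,s['tcp_rot'],s['opening'])
c=viewer.calibration('wrist');im=viewer.camera('wrist')
cv2.imwrite('pics/w5.png',im);np.save('w5.npy',c['T'])
a=np.radians(8.14);X=np.array([np.cos(a),np.sin(a)]);o=np.array([.5657,.1398])
print("tcp tray x",(p[:2]-o)@X*1000)
# expected pixels of the slab rear edge
E
```

```text
[0.62649737 0.14832839 0.03532442] [ 1.79997840e+02  4.00987071e-03 -1.71928777e+02] 0.025244390213044414
tcp tray x 61.39239208542016
```

View pics/w5.png

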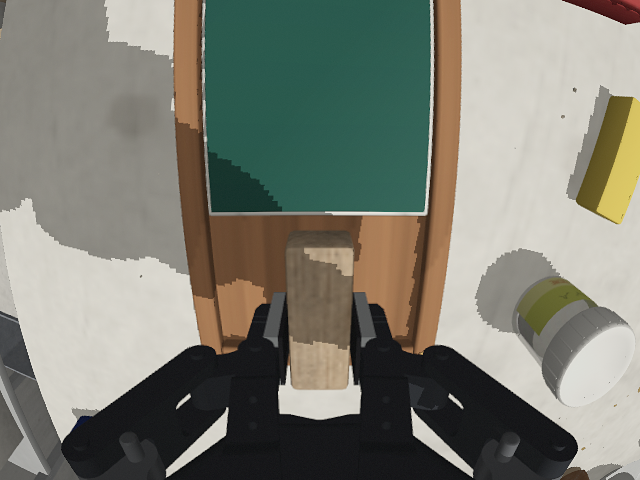

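The block now hangs just behind the slab, whose rear edge is at row 214. The block's front face is at rows 232 to 247.

```bash
python3 - <<'E'
from h import *
c=viewer.calibration('wrist');c['T']=np.load('w5.npy')
a=np.radians(8.14);X=np.array([np.cos(a),np.sin(a)]);Y=np.array([-X[1],X[0]]);o=np.array([.5657,.1398])
def tf(px,z): q=castw(c,px,z)[:,:2]-o; return (np.c_[q@X,q@Y]*1000).round(1).tolist()
print(tf([(289,247),(352,247)],.0518),tf([(294,388),(348,388)],.0518),"bottom front",tf([(289,232),(320,232),(352,232)],.0298))
print("slab",tf([(216,214),(320,214.5),(424,215)],.020))
E
```

```text
[[25.7, -10.9], [25.8, 12.0]] [[93.5, -11.2], [93.5, 13.0]] bottom front [[27.2, -12.6], [27.3, 0.4], [27.3, 13.9]]
slab [[21.8, -46.6], [22.4, 0.5], [22.4, 47.7]]
```

Request:
{"name": "arm_command", "arguments": {"motion": [[0,[0,0,0.15],[0,0,0]],[0,[0,0,0.12],[0,0,0]],[0,[0,0,0.05],[0,0,0]],[0,[0,0,0],[0,0,0]]]}}

```text
time: 16.38
ee_pos: [0.6262, 0.1483, 0.0156]
tcp_rot: [-180.0, -0.0, -171.9]
wrist_force: [-0.2, -0.4, -0.5]
opening: 0.0256
```

Request:
{"name": "arm_command", "arguments": {"motion": [[0,[0,0,0.04],[0,0,0]],[0,[0,0,0.02],[0,0,0]],[0,[0,0,0],[0,0,0]]]}}

```text
time: 16.75
ee_pos: [0.6264, 0.1483, 0.0123]
tcp_rot: [-180.0, -0.0, -171.9]
wrist_force: [-0.4, 0.0, -0.0]
opening: 0.0253
```

Request:
{"name": "arm_command", "arguments": {"motion": [[0,[0,0,0.015],[0,0,0]],[0,[0,0,0],[0,0,0]]]}}

```text
time: 17.0
ee_pos: [0.6265, 0.1484, 0.0115]
tcp_rot: [180.0, 0.0, -171.9]
wrist_force: [0.6, 0.1, 0.3]
opening: 0.0255
```

Request:
{"name": "arm_command", "arguments": {"motion": [[0,[0,0,0.012],[0,0,0]],[0,[0,0,0],[0,0,0]]]}}

```text
time: 17.25
ee_pos: [0.6265, 0.1484, 0.0115]
tcp_rot: [180.0, 0.0, -171.9]
wrist_force: [-2.1, -0.1, 5.3]
opening: 0.0251
```

The block has landed at the expected height, with 5 N on it. I'll ease off and open.

Request:
{"name": "arm_command", "arguments": {"motion": [[0,[0,0,-0.008],[0,0,0]],[0.35,[0,0,0],[0,0,0]],[0.45,[0,0,0],[0,0,0]],[0.55,[0,0,0],[0,0,0]],[0.6,[0,0,0],[0,0,0]],[0.6,[0,0,0],[0,0,0]]]}}

```text
time: 18.0
ee_pos: [0.6265, 0.1483, 0.0113]
tcp_rot: [180.0, 0.0, -171.9]
wrist_force: [-0.2, -0.5, 0.1]
opening: 0.051
```

Request:
{"name": "arm_command", "arguments": {"motion": [[0.6,[0,0,-0.1],[0,0,0]],[0.6,[0,0,-0.3],[0,0,0]],[0.6,[0,0,-0.6],[0,0,0]],[0.6,[0,0,-0.8],[0,0,0]],[0.6,[-0.3,0,-0.6],[0,0,0]],[0.6,[0,0,0],[0,0,0]],[0.6,[0,0,0],[0,0,0]]]}}

```text
time: 18.88
ee_pos: [0.6441, 0.1508, 0.1555]
tcp_rot: [180.0, 0.0, -171.9]
wrist_force: [-0.2, 0.6, -0.7]
opening: 0.051
```

```bash
python3 - <<'E'
from h import *
s=bot.get_obs();p=s['ee_pos'];print(p,s['tcp_rot'],s['opening'],s['wrist_force'])
c=viewer.calibration('wrist');im=viewer.camera('wrist')
cv2.imwrite('pics/w6.png',im);np.save('w6.npy',c['T'])
cv2.imwrite('pics/s6.png',viewer.camera('scene')); cv2.imwrite('pics/t6.png',viewer.camera('top'))
E
```

```text
[0.64414018 0.15084189 0.15545976] [ 1.79998554e+02  3.28886687e-03 -1.71927773e+02] 0.050980986810431485 [-0.22486968  0.58696791 -0.65183589]
```

View pics/w6.png

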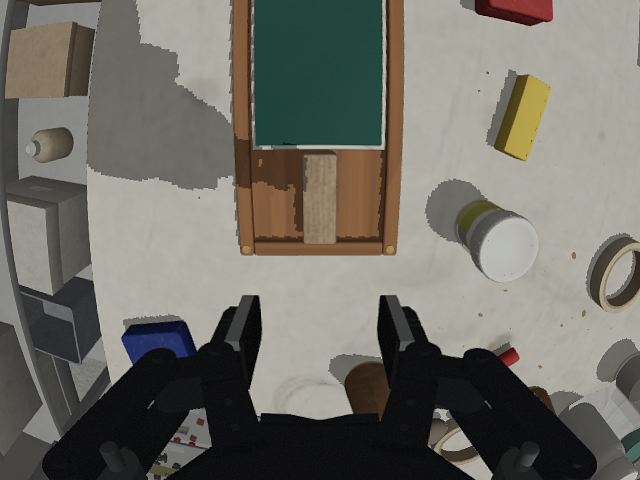

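View pics/s6.png

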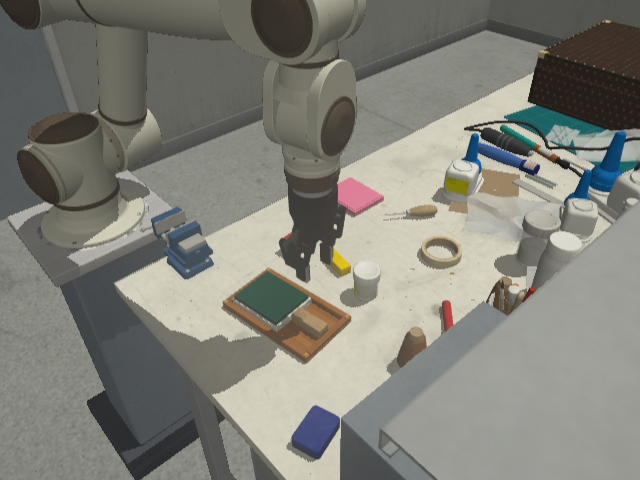

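The block lies in the space behind the slab, at (319,197) in the wrist view, with the gripper well clear. I'll check its flatness and fit in crops.

```bash
python3 - <<'E'
from h import *
c=viewer.calibration('wrist');c['T']=np.load('w6.npy');im=cv2.imread('pics/w6.png')
a=np.radians(8.14);X=np.array([np.cos(a),np.sin(a)]);Y=np.array([-X[1],X[0]]);o=np.array([.5657,.1398])
def tf(px,z): q=castw(c,px,z)[:,:2]-o; return (np.c_[q@X,q@Y]*1000).round(1).tolist()
print("block",tf([(304,155),(336,155),(304,243),(336,243)],.028),"slab rear",tf([(256,147),(320,149),(382,149)],.020),"rear stop screw",tf([(247,250),(391,250)],.016))
A=cv2.resize(im[135:260,230:410],None,fx=4.3,fy=4.3,interpolation=cv2.INTER_CUBIC)
cv2.imwrite('pics/c6.png',A)
s=cv2.imread('pics/s6.png')[255:365,215:360];cv2.imwrite('pics/c6s.png',cv2.resize(s,None,fx=5,fy=5,interpolation=cv2.INTER_CUBIC))
# bystanders: before/after in scene
b=cv2.imread('pics/scene0.png');f=cv2.imread('pics/s6.png')
for n,(x0,y0,x1,y1) in {"jar":(348,255,390,305)}.items(): print(n,np.abs(b[y0:y1,x0:x1].astype(int)-f[y0:y1,x0:x1]).mean())
b=cv2.imread('pics/top0.png');f=cv2.imread('pics/t6.png')
for n,(x0,y0,x1,y1) in {"jar":(295,175,330,215),"red":(300,285,340,315),"yellow":(292,228,315,268)}.items(): print(n,np.abs(b[y0:y1,x0:x1].astype(int)-f[y0:y1,x0:x1]).mean())
E
```

```text
block [[26.4, -10.9], [26.4, 12.4], [94.3, -11.7], [94.3, 13.1]] slab rear [[20.6, -47.3], [22.8, 0.8], [22.2, 47.4]] rear stop screw [[104.9, -59.4], [105.0, 59.3]]
jar 11.540476190476191
jar 3.0404761904761903
red 2.446388888888889
yellow 2.6557971014492754
```

View pics/c6.png

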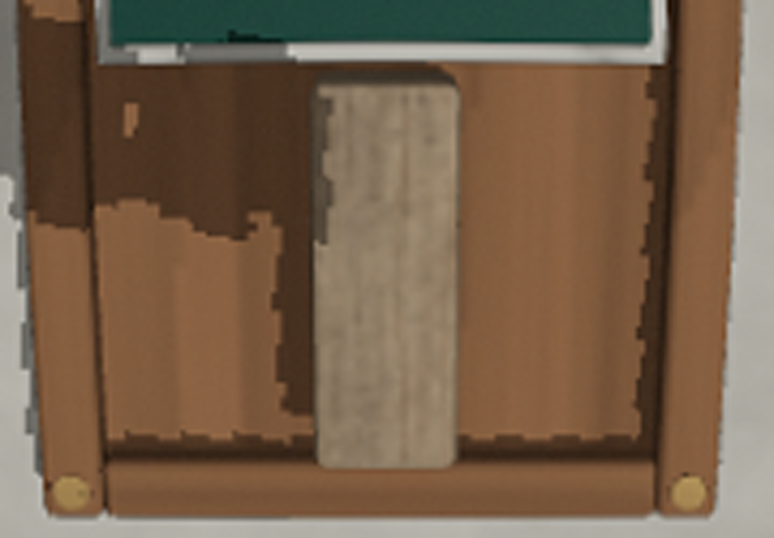

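View pics/c6s.png

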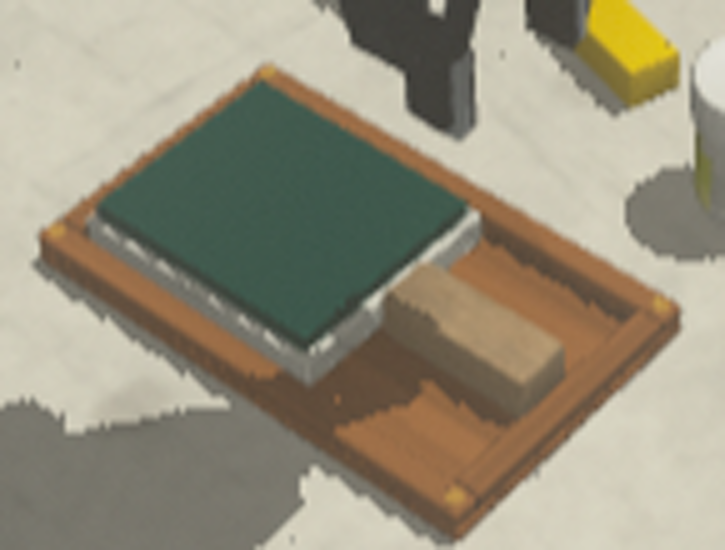

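```bash
python3 - <<'E'
import cv2,numpy as np
b=cv2.imread('pics/scene0.png')[250:310,320:400];f=cv2.imread('pics/s6.png')[250:310,320:400]
cv2.imwrite('pics/j.png',cv2.resize(np.hstack([b,f]),None,fx=4.5,fy=4.5))
E
```

```text
(no output)
```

View pics/j.png

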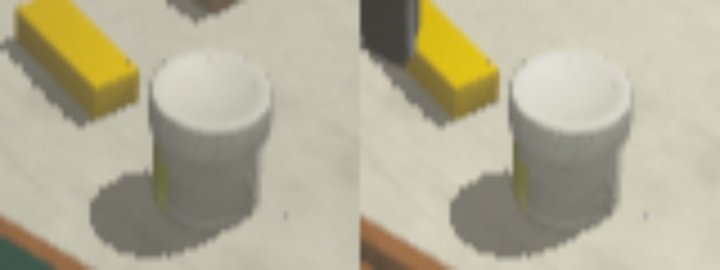

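The before and after crops show the jar in the same place, so the difference is only brightness. Handing in.

```bash
python3 -c "
from h import *
print(bot.job_done()); print(bot.get_obs()['time'])"
```

```text
the job is handed in; nothing more can be done
None
the job is handed in; nothing more can be done
```

I drew the slab home against the front stop, set the beech block flat and lengthwise behind it, and handed the job in at about 19 s of the 67 s.

- **Slab:** I felt its top at 28 mm and pressed with about 12 N; the highest press I read was 14 N, or about 16 N in all with the pull, against the 20 N limit. I drew it about 62 mm until the pull rose at the stop. The wrist camera then put it at x = -37.6 mm in the tray's frame (home is -37.5), with no gap visible at the front.
- **Block:** I lowered it until it touched the tray floor at 5 N, then opened the fingers and lifted clear. It lies flat, from about 25.5 to 95 mm in the tray's frame, inside the 22.5 to 97.5 mm space. That leaves roughly 2 to 3 mm of play at each end.
- **Bystanders:** the top view shows the red tin and the jar where they stood.

**Checks that disagreed:**
- One image comparison flagged the jar in the scene view, but a side-by-side crop showed only a brightness change.
- In the last wrist view, one corner of the slab's rear edge read about 2 mm off (20.6 mm instead of 22.5), at a shadowed spot. The other two points read 22.2 and 22.8 mm.

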